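# Clamp beam over two guide rods

## Robot

A 7-joint arm with a two-finger parallel gripper is mounted at the origin on the work surface. World frame = base frame: x ahead of the robot, y to its left, z up, the work surface at z = 0. Lengths are in m, angles in rad, forces in N, time in s.
With the tool pointing down it reaches from about 0.425 to 0.875 m from the base axis. Payload 4.7 kg.
Tool frame: the origin (TCP) lies on the centre line of the jaws, within the pads' length; the fingertips stand ahead of it and the grasp point (between the pads) lies 2 mm behind it (nose_length is the z of the fingertips in the tool frame, in m); z points along the fingers, y is the line along which they close (so a half turn about z gives the same grasp; the last joint's range is limited). The gripper opens to 87 mm and grips with 3 to 60 N. Pads are 19 mm wide; open, the fingers measure 117 mm over their backs; the gripper's body (75 mm by 190 mm) begins 51 mm behind the grasp point.
Start: joints at [1.168, 0.321, -0.07, 1.45, 0.023, 1.371, -0.057], TCP at [0.263, -0.594, 0.205] pointing down, gripper open.
Joint ranges: [-2.86, 2.86], [-0.3, 2.09], [-1.38, 1.24], [0.06, 2.45], [-1.56, 4.7], [0.09, 2.05], [-2.69, 2.69]. Speed limits (rad/s): [2.57, 2.57, 3.14, 3.14, 3.14, 3.14, 3.14].

## Interface

Orientations are given as a rotation vector (axis times angle).
In Python, from bench import * gives the robot as it stands.
- The arm moves only by the tool send_rows, never from a script. Its arguments are lists of equal length, an entry for each row: "xyz": the shift along the tool's x, y, z in mm, a list of three; "dr": the turn, a rotation vector about the tool's x, y, z in rad, a list of three. A call has exactly 10 rows; each row is the pose to reach, as a shift and turn from the pose commanded when the call began, along the tool's axes at that moment; what a row does not reach only later rows make up. A row lasts 1/12 s, in which the tool goes at most 41.7 mm and 7.16 degrees, less where a joint would pass 70% of its speed; a pose out of reach is approached as far as the arm can. A call with a gripper value outside its range is refused whole. "jaw" is the finger opening in mm, from 0 to 87, set as the call begins (left out, the last holds). The fingers move at their own pace and stop on an object; "grip_force" is the grip in N (left out, the last holds). Time passes only in rows, so rows that repeat a pose let the fingers close, or fill a call up. It gives the time, the measured TCP pose, the force, the opening and the grip force at its end, in the units of the state.
- get_state(): the state, without advancing time (a new reading comes with each control period).
- get_image(name): name is "side" or "top" or "wrist"; returns the picture (400x640x3 uint8, red, green, blue); there is no depth.
- calibration(name): a dict with "vfov" (degrees; the focal length in pixels is half the picture's height over the tangent of half this angle, whatever the lens; pixels are square), "cx", "cy" (the principal point, pixels), "rvec" (rotation vector, rad) and "tvec" (3), from world to camera coordinates, as OpenCV has them; the wrist camera has in their place "hand_eye" (4x4, takes a point from camera to tool coordinates, whose origin is the TCP and whose axes are the flange's). Camera axes: x right, y down, z forward; pixel columns grow to the right and rows downward; lengths in m; the calibration is good to about 2 mm. A picture is of the moment at which its call begins: read the wrist's pose just before it. calibration takes no time and is no camera call.
- close_job(): hands the job in; it is judged then, once.
The state is a dict: "time": time; "joint_positions": joint angles; "qd": joint speeds; "joint_torque": joint torques, N m; "position": TCP position; "tool_rot": TCP orientation; "ft_force": force on the tool from outside, world axes, zero at the start; "torque": the same for the moment, N m; "grip_width": opening from 0.0 (shut) to 1.0 (fully open); "grip_force": force on a finger pad.
Only numpy, scipy, OpenCV 4.12 (cv2) and the standard library are available. Lean on these libraries where they do the work, as an engineer would, in place of code of your own. Each camera call takes 0.05 s, during which the arm holds its last target. There are 200 camera calls.

## Task

Two lengths of square tube lie in the clamping jig. Lower the drilled aluminium beam over both of the jig's upright rods, large hole over thick rod, feeling for the thin rod, which is a little loose and leans, and keeping the beam square, without dropping or forcing it, until it rests on the ramps of the two spring catches; let go of it there, then press it down from above with the gripper until it lies fully home on the tubes and both catches have sprung back over its ends. Leave the tube offcut, tape measure and spray can between them where they are.

Things in the scene. Friction and masses are not known exactly. Their poses are not given: they have to be found in the camera images.
- beam_mid (a point): Centre of the clamp beam: loose aluminium bar 190 x 40 x 30 mm thick, about 0.5 kg, lying flat. Upright through-holes 70 mm either side of the centre: own +y points along the bar to the large hole (24.5 mm), -y to the small one (18.5 mm); x across its width, z up. This point is 15 mm above its underside. Pinch it across its width at the middle: the rods pass 59 mm from there. Grip firmly, or it pivots in the fingers.
- jig_seat (a point): Clamping jig, fixed: grey base 120 x 280 x 20 mm, two 40 mm square tubes lying on it crosswise. This point: middle of the tubes' top, 60 mm above the bench, where the centre of the beam's underside must lie. Own +y points to the thick rod (70 mm away), -y to the thin rod (70 mm), z up. Lowered over the rods, the beam rests on the slopes of the catches, its underside about 45 to 50 mm above this point.
- thick_top (a point): Centre of the top of the thick upright rod, 22 mm across, 160 mm above the seat point, upright and rigid, hardly chamfered.
- thin_foot (a point): Foot of the thin rod, on the jig's base 70 mm from its centre along -y. The rod is 16 mm across and 170 mm long (top 130 mm above the seat point, flat) and a little loose: it leans forwards or back (across the beam's length, along own x) by up to 1.7 degrees, so that its top may be 5 mm off either way, not measured; it stays as it leans but yields to some 1.5 N at its top and rights itself as the beam goes down.
- catch_thick (a joint): Steel spring catch by the thick rod, hinged low on the base beyond the beam's end, 83 mm taller than the seat point: 0 rad upright (its lip then reaches 5 mm over the end of a beam lying home, 3 mm above it), grows as pushed outwards, about 0.08 as the beam passes, at most 0.4. Pushing the resting beam down past both catches takes some 5 to 22 N on its middle.
- catch_thin (a joint): The same for the spring catch by the thin rod.
- beam: The clamp beam itself; origin at the centre of its underside, axes as for its centre point. More than 80 N between it and the jig counts as forcing it, falling down the rods at over 0.6 m/s as dropping it.
- jig: The clamping jig itself; origin at the centre of its base's underside, on the bench; axes as for the seat point.
- offcut: Offcut of 40 mm square steel tube, 150 mm long, no holes; leave alone. Origin under its centre, y along it.
- tape: Tape measure, 70 x 35 x 65 mm high; leave alone. Origin under its centre.
- spray: Spray can, 60 mm wide, 170 mm tall, standing; leave alone. Origin under its centre.
There are look-alikes about, which are no part of the job. What is shaped like the beam but brown or red is not meant.

How it is judged:
On the way:
1. the beam, on both rods and square, has been let go above the seat, resting on the catches (horizontal distance between beam_mid and jig_seat below 0.005 m and z of beam_mid in the frame of jig_seat between 0.035 and 0.085 m and angle between beam_mid's own z axis and vertical below 0.1 rad and contact force between the fingers and beam below 0.1 N and linear speed of beam below 0.03 m/s), for 0.2 s.
At the end, for the whole second after the job is handed in: The beam lies at rest and flat (within 0.03 rad) on the tubes, its underside within 2.5 mm of their tops and its centre within 5 mm of the jig's centre, on both rods, with both catches sprung back (within 0.03 rad) over its ends (horizontal distance between beam_mid and jig_seat below 0.005 m and z of beam_mid in the frame of jig_seat between 0.011 and 0.0175 m and angle between beam_mid's own z axis and vertical below 0.03 rad and value of joint each of catch_thick, catch_thin below 0.03 rad and linear speed of beam below 0.02 m/s); the robot touches nothing.
It fails at once if the beam is forced: over 80 N between beam and jig (contact force between beam and jig above 80 N).
It fails at once if the beam is dropped down the rods: falls at over 0.6 m/s (horizontal distance between beam_mid and jig_seat below 0.02 m and z of beam_mid in the frame of jig_seat below 0.19 m and linear speed of beam above 0.6 m/s).
It fails at once if a bystander has been moved by more than 40 mm (distance of any of offcut, tape, spray from where it was at the start of the episode above 0.04 m).
It also fails if it takes over 72 s, if anything falls off the work surface, if the arm or the gripper's body presses on something with over 40 N, if the wrist force passes 120 N, or if a joint passes its speed limit or range.

## Working session

There is one attempt and no reset: what is moved stays moved. The work goes in short steps, Python scripts to look and compute and a tool call to move; the robot and the scene stay as the last step left them, time stands still between calls to the robot, and variables do not carry over. Pictures are saved under pics/ and viewed, at most 10 in all, crops included, and the job is handed in when it is done.

Besides the shell and the picture viewer there is one more tool, called after "Emit:" by a JSON object that holds its "name" and its "arguments". send_rows: Moves the arm, as the interface text tells. Its arguments: {"type":"object","properties":{"xyz":{"type":"array"},"dr":{"type":"array"},"jaw":{"type":"number"},"grip_force":{"type":"number"}},"required":["xyz","dr"]}

```bash
ls; mkdir -p pics; python3 - <<'E'
from bench import *
import cv2,numpy as np
np.set_printoptions(precision=4,suppress=True)
s=get_state();print({k:s[k] for k in('time','position','tool_rot','ft_force','grip_width')})
for n in('side','top','wrist'):
    im=get_image(n);cv2.imwrite(f'pics/{n}0.png',cv2.cvtColor(im,cv2.COLOR_RGB2BGR));print(n,calibration(n))
E
```

```text
pics
{'time': 0.0, 'position': array([ 0.2628, -0.5939,  0.2039]), 'tool_rot': array([-3.0718, -0.6495,  0.0008]), 'ft_force': array([-0.7885, -0.3394,  0.6571]), 'grip_width': 1.0002494018033066}
side {'vfov': 46.22462585453098, 'cx': 314.6150254671391, 'cy': 201.93822937330754, 'rvec': array([ 0.4125, -2.6094,  1.4323]), 'tvec': array([0.5232, 0.1928, 1.2012])}
top {'vfov': 43.689291478028814, 'cx': 316.357225246132, 'cy': 189.60059110379441, 'rvec': array([ 2.1374, -2.1599,  0.1423]), 'tvec': array([0.0669, 0.5482, 1.3464])}
wrist {'vfov': 68.76567343211514, 'cx': 319.90172381786516, 'cy': 200.56759342443854, 'hand_eye': array([[ 0.0004, -0.9656, -0.2602,  0.071 ],
       [ 1.    ,  0.0008, -0.0014,  0.0006],
       [ 0.0015, -0.2602,  0.9656, -0.1797],
       [ 0.    ,  0.    ,  0.    ,  1.    ]])}
```

View pics/side0.png

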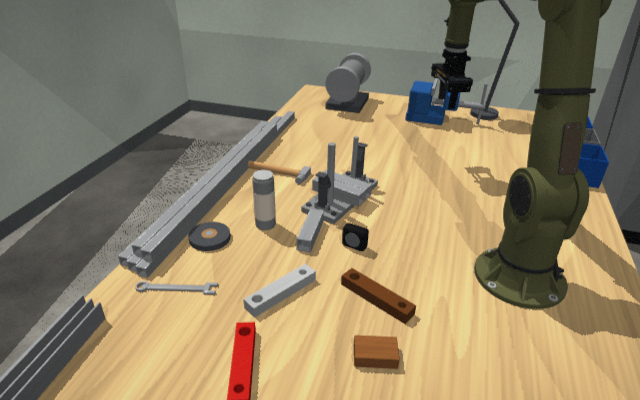

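View pics/top0.png

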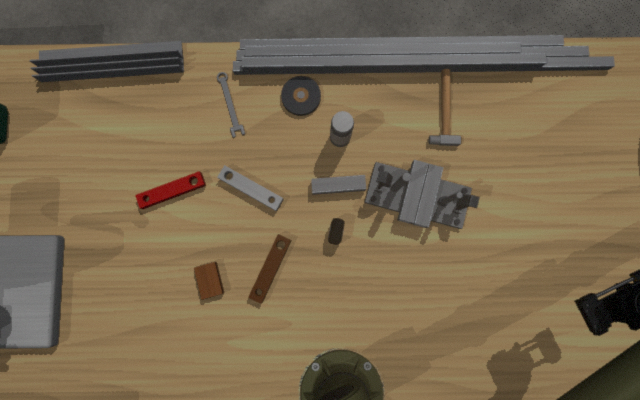

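```bash
python3 - <<'E'
import cv2,numpy as np
t=cv2.imread('pics/top0.png');s=cv2.imread('pics/side0.png')
a=cv2.resize(t[155:245,355:485],None,fx=3.1,fy=3.1,interpolation=2)
b=cv2.resize(t[155:245,205:335],None,fx=3.1,fy=3.1,interpolation=2)
c=cv2.resize(s[130:240,285:395],None,fx=2.9,fy=2.9,interpolation=2)
d=cv2.resize(s[255:335,230:330],None,fx=3.9,fy=3.9,interpolation=2)
o=np.zeros((600,800,3),np.uint8)
for im,y,x in((a,0,400),(b,0,0),(c,280,400),(d,280,0)): o[y:y+im.shape[0],x:x+im.shape[1]]=im[:600-y,:800-x]
cv2.imwrite('pics/crop0.png',o)
E
```

```text
(no output)
```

View pics/crop0.png

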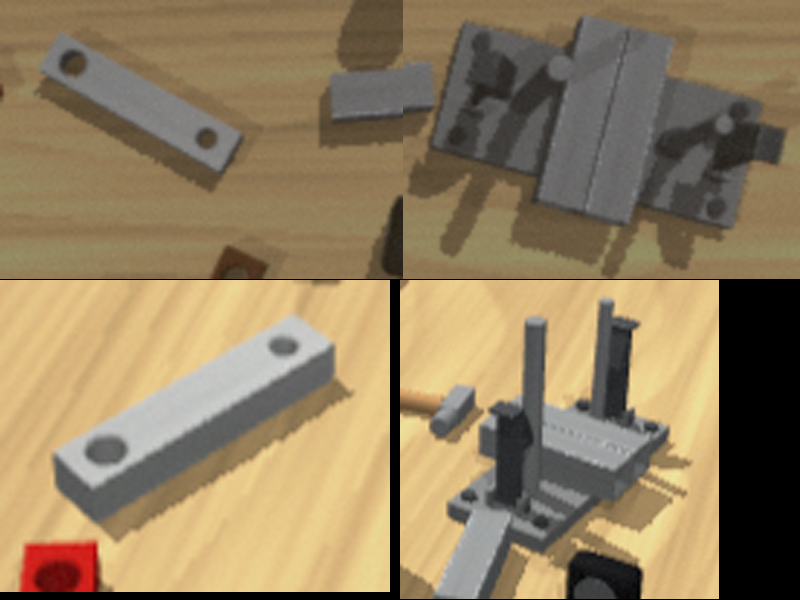

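```bash
cat > h.py <<'E'
from bench import *
import cv2,numpy as np
from scipy.spatial.transform import Rotation as R
np.set_printoptions(precision=4,suppress=True)
def cam(n,st=None):
    c=calibration(n);f=200/np.tan(np.radians(c['vfov']/2));K=np.array([[f,0,c['cx']],[0,f,c['cy']],[0,0,1]])
    if 'rvec' in c: M=R.from_rotvec(c['rvec']).as_matrix();t=np.array(c['tvec'])
    else:
        T=np.eye(4);T[:3,:3]=R.from_rotvec(st['tool_rot']).as_matrix();T[:3,3]=st['position']
        W=np.linalg.inv(T@c['hand_eye']);M=W[:3,:3];t=W[:3,3]
    return K,M,t
def ray(c,p):
    K,M,t=c;d=M.T@np.linalg.inv(K)@[p[0],p[1],1];return -M.T@t,d/np.linalg.norm(d)
def plane(c,p,z):
    o,d=ray(c,p);return o+d*(z-o[2])/d[2]
def tri(c1,p1,c2,p2):
    o,d=ray(c1,p1);q,e=ray(c2,p2);s=np.linalg.lstsq(np.c_[d,-e],q-o,rcond=None)[0]
    a=o+s[0]*d;b=q+s[1]*e;return (a+b)/2,np.linalg.norm(a-b)
def proj(c,P):
    K,M,t=c;x=K@(M@np.asarray(P)+t);return x[:2]/x[2]
def snap(n,name):
    st=get_state();im=cv2.cvtColor(get_image(n),cv2.COLOR_RGB2BGR);cv2.imwrite(f'pics/{name}.png',im);return im,cam(n,st),st
E
python3 - <<'E'
from h import *
T=cam('top');S=cam('side')
P={}
for k,a,b in(('large',(228.2,175),(256.9,298.6)),('small',(271.8,199.2),(302.8,271.9)),('thick',(406,177),(331.5,144.5)),('thin',(459.5,195),(356,137.6))):
    P[k],g=tri(T,a,S,b);print(k,P[k],g)
print('beam mid',(P['large']+P['small'])/2,P['large']-P['small'],np.linalg.norm(P['large']-P['small']))
d=(P['large']-P['small']);print('beam ang',np.degrees(np.arctan2(d[1],d[0])))
d=(P['thick']-P['thin']);print('jig ang',np.degrees(np.arctan2(d[1],d[0])),np.linalg.norm(d[:2]),(P['thick']+P['thin'])/2)
# base corners from top view (z=.02): crop
B=[plane(T,(355+x/3.1,155+y/3.1),.02) for x,y in((60,22),(30,150),(332,228),(358,98))];print(np.array(B))
c=np.mean(B,0);d=(B[0]+B[1]-B[2]-B[3])/2;print('base c',c,np.degrees(np.arctan2(d[1],d[0])),np.linalg.norm(d),np.linalg.norm(B[0]-B[1]))
st=get_state();Rt=R.from_rotvec(st['tool_rot']).as_matrix();print(Rt,st['position'])
E
```

```text
large [0.5931 0.3079 0.0285] 0.002218484128228702
small [0.523  0.1854 0.0276] 0.0031607868263851904
thick [ 0.5515 -0.1566  0.2174] 0.0021486290276343614
thin [ 0.5099 -0.2925  0.186 ] 0.002739924083604112
beam mid [0.5581 0.2466 0.0281] [0.0701 0.1225 0.0009] 0.14111404559799431
beam ang 60.23404278104821
jig ang 72.96209082285348 0.14212861117817693 [ 0.5307 -0.2246  0.2017]
[[ 0.6281 -0.1037  0.02  ]
 [ 0.5109 -0.0736  0.02  ]
 [ 0.4378 -0.3422  0.02  ]
 [ 0.5551 -0.3716  0.02  ]]
base c [ 0.533  -0.2228  0.02  ] 74.76827127980215 0.2780508050244694 0.12097539066688992
[[ 0.9144  0.4049 -0.0007]
 [ 0.4049 -0.9144  0.0013]
 [-0.0001 -0.0015 -1.    ]] [ 0.2629 -0.594   0.2041]
```

Emit:
{"name": "send_rows", "arguments": {"xyz": [[25,-20,-25],[56,-44,-45],[88,-69,-65],[120,-94,-85],[152,-119,-100],[184,-144,-115],[216,-169,-125],[248,-194,-130],[280,-219,-130],[305,-240,-130]], "dr": [[0,0,-0.06],[0,0,-0.12],[0,0,-0.18],[0,0,-0.24],[0,0,-0.3],[0,0,-0.37],[0,0,-0.44],[0,0,-0.51],[0,0,-0.57],[0,0,-0.634]], "jaw": 87}}

```text
time: 0.98
position: [0.4448, -0.2512, 0.3356]
tool_rot: [2.714, 1.579, 0.001]
ft_force: [1.4, 0.6, -0.3]
grip_width: 1.002
grip_force: 0.0
```

```bash
cat >> h.py <<'E'
def goal(x,y,z,yaw):  # shift (mm, tool axes) and turn to world TCP goal, tool down with x at yaw(deg)
    st=get_state();Rt=R.from_rotvec(st['tool_rot']);a=np.radians(yaw)
    D=R.from_matrix(np.array([[np.cos(a),np.sin(a),0],[np.sin(a),-np.cos(a),0],[0,0,-1]]))
    print('t',round(st['time'],2),'at',st['position'],'shift',Rt.inv().apply(np.array([x,y,z])-st['position'])*1000,'dr',(Rt.inv()*D).as_rotvec(),'F',st['ft_force'])
E
python3 - <<'E'
from h import *
im,c,st=snap('wrist','w1')
goal(.558,.247,.2,60.2)
E
```

```text
t 1.03 at [ 0.4497 -0.2407  0.3358] shift [ 479.127  -139.0017  138.3553] dr [ 0.0012 -0.0056  0.02  ] F [2.9191 6.8844 0.4099]
```

Emit:
{"name": "send_rows", "arguments": {"xyz": [[30,-9,0],[70,-21,0],[110,-33,0],[150,-46,0],[190,-58,0],[230,-70,10],[270,-82,20],[310,-95,30],[350,-107,45],[385,-118,60]], "dr": [[0,0,0],[0,0,0],[0,0,0],[0,0,0],[0,0,0],[0,0,0],[0,0,0],[0,0,0],[0,0,0],[0,0,0]]}}

```text
time: 1.87
position: [0.5322, 0.1366, 0.2769]
tool_rot: [2.717, 1.574, 0.002]
ft_force: [1.0, 0.2, -0.8]
grip_width: 0.997
grip_force: 0.0
```

Emit:
{"name": "send_rows", "arguments": {"xyz": [[30,-9,20],[55,-17,40],[80,-24,60],[103,-31,76],[103,-31,80],[103,-31,80],[103,-31,80],[103,-31,80],[103,-31,80],[103,-31,80]], "dr": [[0,0,0],[0,0,0],[0,0,0],[0,0,0],[0,0,0],[0,0,0],[0,0,0],[0,0,0],[0,0,0],[0,0,0]]}}

```text
time: 2.7
position: [0.5569, 0.2384, 0.198]
tool_rot: [2.718, 1.572, 0.002]
ft_force: [-0.5, 0.3, 0.5]
grip_width: 0.999
grip_force: 0.0
```

```bash
python3 - <<'E'
from h import *
im,c,st=snap('wrist','w2')
goal(.558,.247,.2,60.2)
m=(im[...,2]>0)
for k,P in(('L',(.5931,.3079,.03)),('S',(.523,.1854,.03))): print(k,proj(c,P))
E
```

```text
t 2.75 at [0.5568 0.2386 0.1978] shift [ 7.8607 -3.0871 -2.1735] dr [ 0.0016 -0.0005 -0.0016] F [-0.2638  0.2021 -0.0732]
L [316.6526 115.1807]
S [317.1855 231.1808]
```

View pics/w2.png

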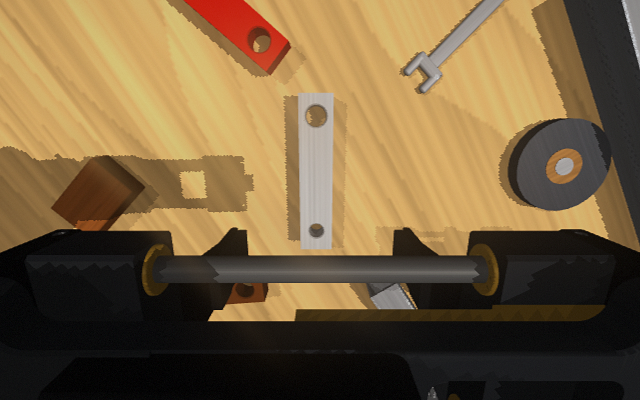

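```bash
python3 - <<'E'
from h import *
im=cv2.imread('pics/w2.png');st=get_state();c=cam('wrist',st)
g=cv2.cvtColor(im,cv2.COLOR_BGR2HSV)
roi=np.zeros(im.shape[:2],np.uint8);roi[85:252,285:348]=1
m=((g[...,1]<45)&(g[...,2]>110)&(roi>0)).astype(np.uint8)
h=cv2.findContours(m,cv2.RETR_CCOMP,cv2.CHAIN_APPROX_NONE)
for k,q in zip(h[0],h[1][0]):
    if cv2.contourArea(k)>40: 
        r=cv2.minAreaRect(k);(x,y),rad=cv2.minEnclosingCircle(k);print(q[3],r,(x,y,rad))
        bp=cv2.boxPoints(r); print(np.array([plane(c,p,.03)for p in bp]),plane(c,r[0],.03))
E
```

```text
-1 ((315.5, 170.5), (155.0, 33.0), 90.0) (315.5, 170.3000030517578, 79.0414810180664)
[[0.5877 0.3387 0.03  ]
 [0.6197 0.3203 0.03  ]
 [0.5279 0.1562 0.03  ]
 [0.491  0.1774 0.03  ]] [0.5598 0.2538 0.03  ]
0 ((315.7500305175781, 229.75003051757812), (14.849241256713867, 14.142135620117188), 45.0) (316.1666564941406, 229.8333282470703, 7.835195064544678)
[[0.5112 0.195  0.03  ]
 [0.5288 0.2003 0.03  ]
 [0.5333 0.1815 0.03  ]
 [0.5155 0.1761 0.03  ]] [0.5222 0.1883 0.03  ]
0 ((315.5, 115.5), (23.0, 23.0), 0.0) (315.558837890625, 115.32353210449219, 12.206870079040527)
[[0.5737 0.3041 0.03  ]
 [0.5865 0.3258 0.03  ]
 [0.6091 0.3129 0.03  ]
 [0.5967 0.2909 0.03  ]] [0.5916 0.3086 0.03  ]
```

```bash
python3 - <<'E'
import bench;print([n for n in dir(bench) if n[0]!='_'],getattr(bench,'nose_length',None))
from h import *
print(calibration('wrist').keys(),get_state().keys());goal(.5573,.2475,.1,60.1);goal(.5573,.2475,.015,60.1)
E
```

```text
['MotionError', 'calibration', 'close_job', 'get_image', 'get_state', 'nose_length'] 0.017
dict_keys(['vfov', 'cx', 'cy', 'hand_eye']) dict_keys(['time', 'joint_positions', 'qd', 'joint_torque', 'position', 'tool_rot', 'ft_force', 'torque', 'grip_force', 'grip_width'])
t 2.75 at [0.5568 0.2386 0.1978] shift [ 7.8914 -4.0991 97.8251] dr [ 0.0016 -0.0005  0.0002] F [-0.2638  0.2021 -0.0732]
t 2.75 at [0.5568 0.2386 0.1978] shift [  7.8456  -4.2317 182.825 ] dr [ 0.0016 -0.0005  0.0002] F [-0.2638  0.2021 -0.0732]
```

Emit:
{"name": "send_rows", "arguments": {"xyz": [[4,-2,25],[8,-4,60],[8,-4,95],[8,-4,125],[8,-4,145],[8,-4,160],[8,-4,170],[8,-4,175],[8,-4,177],[8,-4,177]], "dr": [[0,0,0],[0,0,0],[0,0,0],[0,0,0],[0,0,0],[0,0,0],[0,0,0],[0,0,0],[0,0,0],[0,0,0]], "jaw": 87}}

```text
time: 3.58
position: [0.5573, 0.2488, 0.0207]
tool_rot: [2.718, 1.575, 0.002]
ft_force: [0.3, 0.3, 0.1]
grip_width: 0.996
grip_force: 0.0
```

Emit:
{"name": "send_rows", "arguments": {"xyz": [[0,0,0],[0,0,0],[0,0,0],[0,0,0],[0,0,0],[0,0,0],[0,0,0],[0,0,0],[0,0,0],[0,0,0]], "dr": [[0,0,0],[0,0,0],[0,0,0],[0,0,0],[0,0,0],[0,0,0],[0,0,0],[0,0,0],[0,0,0],[0,0,0]], "jaw": 30, "grip_force": 55}}

```text
time: 4.42
position: [0.5566, 0.2485, 0.0198]
tool_rot: [2.718, 1.576, -0.0]
ft_force: [0.3, -0.6, -0.1]
grip_width: 0.373
grip_force: 0.0
```

Emit:
{"name": "send_rows", "arguments": {"xyz": [[0,0,0],[0,0,0],[0,0,0],[0,0,0],[0,0,0],[0,0,0],[0,0,0],[0,0,0],[0,0,0],[0,0,0]], "dr": [[0,0,0],[0,0,0],[0,0,0],[0,0,0],[0,0,0],[0,0,0],[0,0,0],[0,0,0],[0,0,0],[0,0,0]], "jaw": 20}}

```text
time: 5.25
position: [0.5566, 0.2485, 0.0199]
tool_rot: [2.718, 1.576, -0.0]
ft_force: [0.1, -0.2, -0.0]
grip_width: 0.229
grip_force: 0.0
```

```bash
python3 - <<'E'
from h import *
st=get_state();print(st['grip_width'],st['grip_force'])
im,c,st=snap('wrist','w3')
E
```

```text
0.22902504091284476 0.0
```

View pics/w3.png

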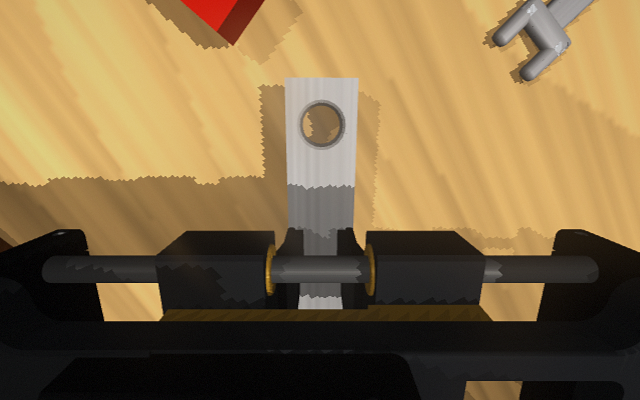

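```bash
python3 - <<'E'
from h import *
im,c,st=snap('side','s1')
for dz in(.017,-.016): 
    for y in(-.01,.01):print(dz,proj(c,st['position']+R.from_rotvec(st['tool_rot']).apply([0,y,dz])))
cv2.imwrite('pics/s1c.png',cv2.resize(im[200:340,200:360],None,fx=4.2,fy=4.2,interpolation=2))
E
```

```text
0.017 [283.2938 295.2093]
0.017 [278.0836 290.9019]
-0.016 [282.962 285.   ]
-0.016 [277.6732 280.7363]
```

View pics/s1c.png

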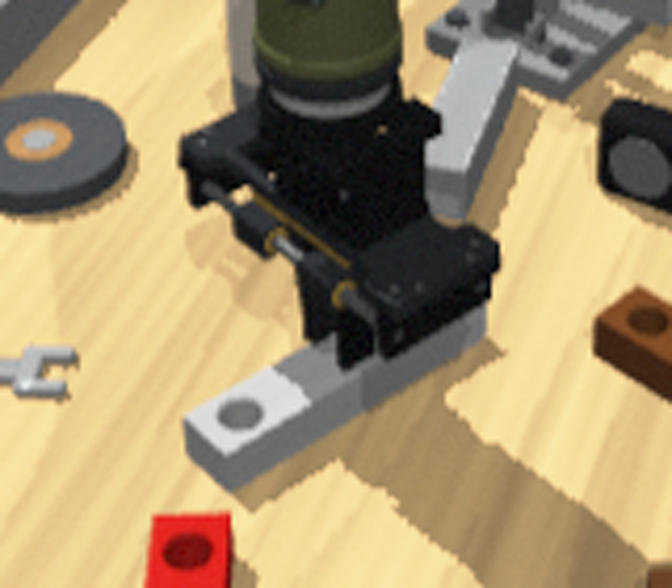

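The pictures show the closed fingertips hovering about 6 mm above the beam. The true tips sit about 33 mm behind where the reported TCP puts them, and both cameras agree on this. I'll open the jaws and go 30 mm lower, watching the force.

Emit:
{"name": "send_rows", "arguments": {"xyz": [[0,0,0],[0,0,0],[0,0,0],[0,0,0],[0,0,0],[0,0,0],[0,0,0],[0,0,0],[0,0,0],[0,0,0]], "dr": [[0,0,0],[0,0,0],[0,0,0],[0,0,0],[0,0,0],[0,0,0],[0,0,0],[0,0,0],[0,0,0],[0,0,0]], "jaw": 80}}

```text
time: 6.18
position: [0.5566, 0.2485, 0.0199]
tool_rot: [2.718, 1.576, -0.0]
ft_force: [0.2, -0.2, 0.1]
grip_width: 0.882
grip_force: 0.0
```

Emit:
{"name": "send_rows", "arguments": {"xyz": [[0,0,4],[0,0,8],[0,0,12],[0,0,16],[0,0,20],[0,0,23],[0,0,26],[0,0,28],[0,0,29],[0,0,29]], "dr": [[0,0,0],[0,0,0],[0,0,0],[0,0,0],[0,0,0],[0,0,0],[0,0,0],[0,0,0],[0,0,0],[0,0,0]]}}

```text
time: 7.02
position: [0.5565, 0.2485, -0.0093]
tool_rot: [-2.718, -1.576, 0.0]
ft_force: [0.5, -0.3, 0.2]
grip_width: 0.92
grip_force: 0.0
```

Emit:
{"name": "send_rows", "arguments": {"xyz": [[0,0,0],[0,0,0],[0,0,0],[0,0,0],[0,0,0],[0,0,0],[0,0,0],[0,0,0],[0,0,0],[0,0,0]], "dr": [[0,0,0],[0,0,0],[0,0,0],[0,0,0],[0,0,0],[0,0,0],[0,0,0],[0,0,0],[0,0,0],[0,0,0]], "jaw": 30, "grip_force": 55}}

```text
time: 7.85
position: [0.5567, 0.2484, -0.0091]
tool_rot: [2.718, 1.576, 0.0]
ft_force: [-0.5, 0.5, -0.0]
grip_width: 0.455
grip_force: 55.0
```

Emit:
{"name": "send_rows", "arguments": {"xyz": [[0,0,-5],[0,0,-15],[0,0,-35],[0,0,-65],[0,0,-100],[0,0,-140],[0,0,-180],[0,0,-220],[0,0,-255],[0,0,-280]], "dr": [[0,0,0],[0,0,0],[0,0,0],[0,0,0],[0,0,0],[0,0,0],[0,0,0],[0,0,0],[0,0,0],[0,0,0]]}}

```text
time: 8.68
position: [0.5566, 0.2493, 0.2752]
tool_rot: [2.717, 1.576, 0.006]
ft_force: [0.8, 0.4, -4.8]
grip_width: 0.454
grip_force: 55.0
```

```bash
python3 - <<'E'
from h import *
st=get_state();print(st['grip_width'],st['grip_force'],st['torque'])
goal(.445,-.275,.31,74.8)
E
```

```text
0.45437543184644164 54.994657868519425 [ 0.0565 -0.1688 -0.052 ]
t 8.68 at [0.5566 0.2493 0.2752] shift [-510.4686  163.3552  -35.7792] dr [ 0.0028 -0.0023 -0.2539] F [ 0.8486  0.3678 -4.8419]
```

Emit:
{"name": "send_rows", "arguments": {"xyz": [[-12,4,-5],[-35,11,-12],[-68,22,-20],[-105,33,-30],[-142,45,-38],[-179,57,-38],[-216,69,-38],[-253,81,-38],[-290,93,-38],[-327,104,-38]], "dr": [[0,0,0],[0,0,-0.01],[0,0,-0.03],[0,0,-0.06],[0,0,-0.09],[0,0,-0.12],[0,0,-0.15],[0,0,-0.18],[0,0,-0.21],[0,0,-0.254]]}}

```text
time: 9.52
position: [0.4831, -0.0881, 0.3091]
tool_rot: [2.494, 1.91, -0.001]
ft_force: [0.8, -0.6, -5.1]
grip_width: 0.458
grip_force: 55.0
```

```bash
python3 - <<'E'
from h import *
goal(.445,-.275,.31,74.8)
E
```

```text
t 9.52 at [ 0.4831 -0.0881  0.3091] shift [-190.3758   11.9576   -0.7529] dr [-0.      0.0006  0.0017] F [ 0.7978 -0.6484 -5.1359]
```

Emit:
{"name": "send_rows", "arguments": {"xyz": [[-35,2,0],[-70,4,0],[-105,7,0],[-135,9,0],[-160,11,0],[-178,12,0],[-188,12,0],[-188,12,0],[-188,12,0],[-188,12,0]], "dr": [[0,0,0],[0,0,0],[0,0,0],[0,0,0],[0,0,0],[0,0,0],[0,0,0],[0,0,0],[0,0,0],[0,0,0]]}}

```text
time: 10.35
position: [0.4474, -0.2691, 0.3091]
tool_rot: [-2.493, -1.911, -0.001]
ft_force: [0.4, -0.0, -5.1]
grip_width: 0.455
grip_force: 55.0
```

```bash
python3 - <<'E'
from h import *
im,c,st=snap('wrist','w4')
goal(.445,-.275,.31,74.8)
np.savez('w4.npz',K=c[0],M=c[1],t=c[2])
u=np.array([.2622,.965,0]);C=np.array([.533,-.2228,0])
for k,P in(('thick',(.5515,-.1566,.22)),('thin',(.5099,-.2925,.19)),('seat',C+[0,0,.06])):print(k,proj(c,P))
E
```

```text
t 10.4 at [ 0.4474 -0.2692  0.3091] shift [-6.2678 -0.8283 -0.8594] dr [ 0.0002 -0.0007  0.0027] F [ 0.0661  1.1381 -5.7222]
thick [405.6299  41.0786]
thin [382.7515 197.6907]
seat [369.6284 124.9445]
```

View pics/w4.png

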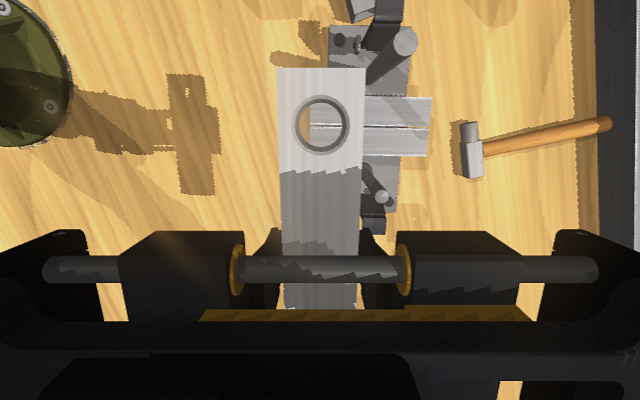

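```bash
cat >> h.py <<'E'
def circ(im,p,r,w=None):
    w=w or int(r*2+4);x0,y0=int(p[0])-w,max(0,int(p[1])-w)
    g=cv2.resize(cv2.cvtColor(im[y0:y0+2*w,x0:x0+2*w],cv2.COLOR_BGR2GRAY),None,fx=4,fy=4,interpolation=2)
    h=cv2.HoughCircles(g,cv2.HOUGH_GRADIENT_ALT,1,20,param1=80,param2=.4,minRadius=int(r*3),maxRadius=int(r*5.2))
    return None if h is None else [(x0+(a+.5)/4-.5,y0+(b+.5)/4-.5,q/4) for a,b,q in h[0][:,:3][:4]]
E
python3 - <<'E'
from h import *
im=cv2.imread('pics/w4.png');z=np.load('w4.npz');c=(z['K'],z['M'],z['t'])
st=get_state();Rt=R.from_rotvec(st['tool_rot'])
for n,p,r,h in(('thick',(405,41),11.5,.22),('thin',(383,197),7.5,.19),('hole',(321,125),27,st['position'][2]+.039)):
    for q in circ(im,p,r) or []:
        P=plane(c,q,h);print(n,np.array(q),P,Rt.inv().apply(P-st['position']))
# beam edges -> tool frame
hsv=cv2.cvtColor(im,cv2.COLOR_BGR2HSV)
for row in(75,90,105,150,165):
    xs=[x for x in range(265,380) if hsv[row,x,1]<40 and hsv[row,x,2]>150]
    a,b=[Rt.inv().apply(plane(c,(x,row),st['position'][2]+.039)-st['position']) for x in(min(xs)-.5,max(xs)+.5)];print(row,min(xs),max(xs),a,b)
big=np.hstack([cv2.resize(im[10:90,360:440],None,fx=5,fy=5,interpolation=2),cv2.resize(im[150:230,340:420],None,fx=5,fy=5,interpolation=2)])
cv2.imwrite('pics/w4c.png',big)
E
```

```text
thick [405.625   42.375   12.9732] [ 0.5513 -0.1576  0.22  ] [0.1347 0.0713 0.0892]
thin [381.875  195.625    6.8976] [ 0.5095 -0.2901  0.19  ] [-0.0042  0.0653  0.1192]
hole [319.625 125.375  29.473] [ 0.4654 -0.2025  0.3481] [ 0.0691  0.     -0.039 ]
hole [319.625  125.375   26.0893] [ 0.4654 -0.2025  0.3481] [ 0.0691  0.     -0.039 ]
hole [319.625  125.375   22.0327] [ 0.4654 -0.2025  0.3481] [ 0.0691  0.     -0.039 ]
75 277 365 [ 0.0909 -0.0193 -0.0389] [ 0.0909  0.0205 -0.0389]
90 277 365 [ 0.0846 -0.0195 -0.0389] [ 0.0846  0.0208 -0.0389]
105 278 379 [ 0.0781 -0.0193 -0.039 ] [ 0.0781  0.0275 -0.0389]
150 279 379 [ 0.0577 -0.0196 -0.039 ] [ 0.0577  0.0285 -0.039 ]
165 280 375 [ 0.0506 -0.0194 -0.039 ] [ 0.0506  0.027  -0.039 ]
```

View pics/w4c.png

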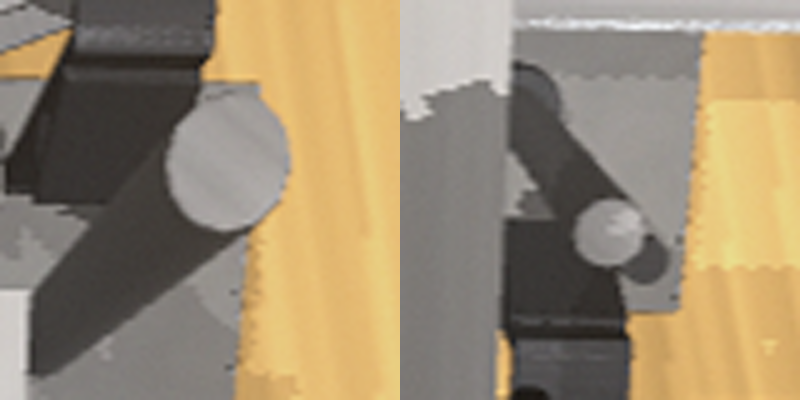

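```bash
python3 - <<'E'
from h import *
im=cv2.imread('pics/w4.png');z=np.load('w4.npz');c=(z['K'],z['M'],z['t'])
hsv=cv2.cvtColor(im,cv2.COLOR_BGR2HSV)
def yaw(pts,h):
    W=np.array([plane(c,p,h)[:2] for p in pts],np.float32);v=cv2.fitLine(W,cv2.DIST_HUBER,0,.01,.01).ravel();return np.degrees(np.arctan2(v[1],v[0]))%180,v[2:],len(pts)
# base right edge: grey->wood, per row (subpixel via saturation midpoint)
def edge(line,lo,hi):
    s=line[lo:hi].astype(float);d=np.diff(cv2.GaussianBlur(s[None],(5,1),0)[0]);i=int(np.argmax(np.abs(d)));return lo+i+.5
P=[(edge(hsv[r,:,1],385,420),r) for r in list(range(58,92))+list(range(162,208))]
print('base edge',yaw(P,.02))
for n,(lo,hi) in(('tube near',(88,102)),('tube far',(150,163))):
    Q=[(x,edge(hsv[:,x,1],lo,hi)) for x in range(410,430)];print(n,yaw(Q,.06),Q[0],Q[-1])
Q=[(x,edge(im[:,x,1],118,134)) for x in range(370,430)];print('seam',yaw(Q,.06),Q[0],Q[-1])
E
```

```text
base edge (np.float32(73.82797), array([ 0.5826, -0.2608], dtype=float32), 80)
tube near (np.float32(164.95674), array([ 0.6069, -0.2031], dtype=float32), 20) (410, 96.5) (429, 96.5)
tube far (np.float32(164.96297), array([ 0.5909, -0.2845], dtype=float32), 20) (410, 156.5) (429, 160.5)
seam (np.float32(159.60771), array([ 0.5781, -0.2383], dtype=float32), 60) (370, 127.5) (429, 130.5)
```

```bash
python3 - <<'E'
from h import *
goal(.5305,-.2239,.24,72.8)
E
```

```text
t 10.4 at [ 0.4474 -0.2692  0.3091] shift [65.2272 68.4624 69.2028] dr [ 0.0002 -0.0007  0.0376] F [ 0.0661  1.1381 -5.7222]
```

Emit:
{"name": "send_rows", "arguments": {"xyz": [[12,12,0],[25,26,0],[40,42,0],[54,56,5],[62,65,15],[65,68.5,28],[65,68.5,42],[65,68.5,54],[65,68.5,62],[65,68.5,64]], "dr": [[0,0,0.01],[0,0,0.02],[0,0,0.03],[0,0,0.0376],[0,0,0.0376],[0,0,0.0376],[0,0,0.0376],[0,0,0.0376],[0,0,0.0376],[0,0,0.0376]]}}

```text
time: 11.23
position: [0.5279, -0.227, 0.2424]
tool_rot: [-2.53, -1.857, 0.004]
ft_force: [0.5, -0.8, -4.9]
grip_width: 0.455
grip_force: 55.0
```

```bash
python3 - <<'E'
from h import *
im,c,st=snap('wrist','w5');goal(.5305,-.2239,.24,72.8)
np.savez('w5.npz',K=c[0],M=c[1],t=c[2]);Rt=R.from_rotvec(st['tool_rot'])
P=lambda v:proj(c,st['position']+Rt.apply(v))
print('hole axis top, at rodtop',P([.0695,.0003,-.039]),P([.0695,.0003,st['position'][2]-.22]))
print('hole',circ(im,P([.0695,.0003,-.039]),25));q=P([.0695,.0003,st['position'][2]-.22]);print('rod',circ(im,q,14,26))
cv2.imwrite('pics/w5c.png',cv2.resize(im[70:180,260:380],None,fx=5,fy=5,interpolation=2))
E
```

```text
t 11.28 at [ 0.5284 -0.2271  0.2433] shift [3.7331 1.0515 3.251 ] dr [-0.0028  0.0002 -0.0044] F [-0.3178 -0.019  -5.0923]
hole axis top, at rodtop [320.0747 124.4308] [320.0821 123.728 ]
hole [(np.float32(319.375), np.float32(122.625), np.float32(28.020195)), (np.float32(319.375), np.float32(122.625), np.float32(24.672947)), (np.float32(319.375), np.float32(122.625), np.float32(21.105787))]
rod [(np.float32(322.875), np.float32(116.125), np.float32(14.591251))]
```

View pics/w5c.png

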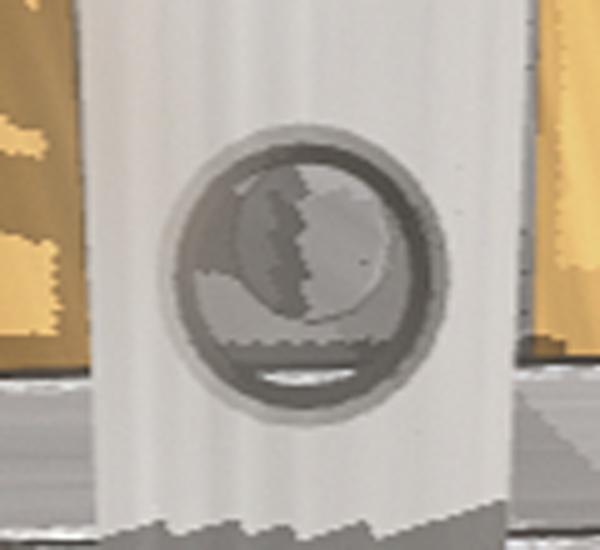

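Emit:
{"name": "send_rows", "arguments": {"xyz": [[1.5,0.5,0],[3.8,1.0,0],[3.8,1.0,1],[3.8,1.0,3],[3.8,1.0,3],[3.8,1.0,3],[3.8,1.0,3],[3.8,1.0,3],[3.8,1.0,3],[3.8,1.0,3]], "dr": [[0,0,0],[0,0,0],[0,0,0],[0,0,0],[0,0,0],[0,0,0],[0,0,0],[0,0,0],[0,0,0],[0,0,0]]}}

```text
time: 12.12
position: [0.5318, -0.2235, 0.242]
tool_rot: [2.532, 1.86, -0.0]
ft_force: [-0.7, -0.1, -5.2]
grip_width: 0.459
grip_force: 55.0
```

```bash
cat > chk.py <<'E'
from h import *
import sys
im,c,st=snap('wrist',sys.argv[1]);goal(.5305,-.2239,.24,72.8)
Rt=R.from_rotvec(st['tool_rot']);P=lambda v:proj(c,st['position']+Rt.apply(v))
q=P([.0695,.0003,st['position'][2]-.22]);print('axis',q)
# rod disc: edges seen through the bore
for par in(.3,.5,.7):
    g=cv2.resize(cv2.cvtColor(im[90:160,285:355],cv2.COLOR_BGR2GRAY),None,fx=6,fy=6,interpolation=2)
    h=cv2.HoughCircles(g,cv2.HOUGH_GRADIENT_ALT,1,6,param1=40,param2=par,minRadius=84,maxRadius=110)
    if h is not None:
        for a,b,r in h[0][:4,:3]:
            p=(285+(a+.5)/6-.5,90+(b+.5)/6-.5);w=plane(c,p,.22);print(par,p,r/6,'rod in tool',Rt.inv().apply(w-st['position'])*1000)
st=get_state();print(st['torque'])
E
python3 chk.py w6
```

```text
t 12.17 at [ 0.5319 -0.2235  0.242 ] shift [-0.7962 -1.1681  1.9641] dr [ 0.0001  0.0001 -0.0034] F [ 0.3292 -0.4901 -5.1153]
axis [320.0826 123.7319]
0.3 (np.float32(317.08334), np.float32(124.41667)) 16.259556 rod in tool [69.057  -1.7025 21.9449]
0.3 (np.float32(332.75), np.float32(126.75)) 15.997958 rod in tool [67.5506  8.7763 21.9454]
0.3 (np.float32(312.41666), np.float32(128.08333)) 17.029995 rod in tool [66.6789 -4.8334 21.9451]
0.3 (np.float32(311.08334), np.float32(130.25)) 16.877224 rod in tool [65.2669 -5.737  21.9452]
0.5 (np.float32(317.08334), np.float32(124.41667)) 16.240004 rod in tool [69.057  -1.7025 21.9449]
0.5 (np.float32(332.75), np.float32(126.75)) 16.14071 rod in tool [67.5506  8.7763 21.9454]
0.7 (np.float32(317.08334), np.float32(124.41667)) 16.220549 rod in tool [69.057  -1.7025 21.9449]
[-0.0402 -0.0803 -0.0144]
```

Emit:
{"name": "send_rows", "arguments": {"xyz": [[-0.3,-0.8,0],[-0.5,-1.7,2],[-0.5,-1.7,6],[-0.5,-1.7,10],[-0.5,-1.7,14],[-0.5,-1.7,18],[-0.5,-1.7,22],[-0.5,-1.7,24],[-0.5,-1.7,25],[-0.5,-1.7,25]], "dr": [[0,0,0],[0,0,0],[0,0,0],[0,0,0],[0,0,0],[0,0,0],[0,0,0],[0,0,0],[0,0,0],[0,0,0]]}}

```text
time: 13.0
position: [0.53, -0.2234, 0.2166]
tool_rot: [-2.532, -1.86, 0.0]
ft_force: [-0.3, 0.0, -5.6]
grip_width: 0.457
grip_force: 55.0
```

```bash
python3 chk.py w7
```

```text
t 13.05 at [ 0.5301 -0.2234  0.2169] shift [ -0.322    0.5443 -23.1064] dr [-0.      0.0001 -0.0034] F [ 0.7462  0.0581 -5.017 ]
axis [320.0803 123.9638]
0.3 (np.float32(321.41666), np.float32(125.25)) 16.93736 rod in tool [68.7734  1.0812 -3.3882]
0.3 (np.float32(324.91666), np.float32(114.916664)) 15.665072 rod in tool [74.5695  3.098  -3.389 ]
0.3 (np.float32(329.25), np.float32(116.583336)) 16.737545 rod in tool [73.6426  5.6155 -3.3901]
0.3 (np.float32(324.75), np.float32(122.91667)) 16.88148 rod in tool [70.0918  3.0225 -3.389 ]
0.5 (np.float32(321.41666), np.float32(125.25)) 16.955252 rod in tool [68.7734  1.0812 -3.3882]
0.5 (np.float32(324.91666), np.float32(114.916664)) 16.603447 rod in tool [74.5695  3.098  -3.389 ]
0.5 (np.float32(324.75), np.float32(122.91667)) 16.902735 rod in tool [70.0918  3.0225 -3.389 ]
[-0.0566 -0.1053  0.0018]
```

Emit:
{"name": "send_rows", "arguments": {"xyz": [[0,0.3,1],[0,0.3,2],[0,0.3,3],[0,0.3,4],[0,0.3,5],[0,0.3,6],[0,0.3,7],[0,0.3,8],[0,0.3,8],[0,0.3,8]], "dr": [[0,0,0],[0,0,0],[0,0,0],[0,0,0],[0,0,0],[0,0,0],[0,0,0],[0,0,0],[0,0,0],[0,0,0]]}}

```text
time: 13.88
position: [0.5303, -0.2235, 0.2089]
tool_rot: [-2.532, -1.86, 0.0]
ft_force: [1.4, -0.2, -5.4]
grip_width: 0.454
grip_force: 55.0
```

Emit:
{"name": "send_rows", "arguments": {"xyz": [[0,0,0.5],[0,0,1],[0,0,1.5],[0,0,2],[0,0,2.5],[0,0,3],[0,0,3.5],[0,0,4],[0,0,4],[0,0,4]], "dr": [[0,0,0],[0,0,0],[0,0,0],[0,0,0],[0,0,0],[0,0,0],[0,0,0],[0,0,0],[0,0,0],[0,0,0]]}}

```text
time: 14.72
position: [0.5303, -0.2235, 0.2049]
tool_rot: [2.532, 1.86, -0.0]
ft_force: [1.0, -0.1, -5.3]
grip_width: 0.456
grip_force: 55.0
```

Emit:
{"name": "send_rows", "arguments": {"xyz": [[0,0,0.5],[0,0,1],[0,0,1.5],[0,0,2],[0,0,2.5],[0,0,3],[0,0,3.5],[0,0,4],[0,0,4],[0,0,4]], "dr": [[0,0,0],[0,0,0],[0,0,0],[0,0,0],[0,0,0],[0,0,0],[0,0,0],[0,0,0],[0,0,0],[0,0,0]]}}

```text
time: 15.55
position: [0.5303, -0.2235, 0.2009]
tool_rot: [-2.532, -1.86, 0.0]
ft_force: [1.0, 0.2, -4.8]
grip_width: 0.455
grip_force: 55.0
```

Emit:
{"name": "send_rows", "arguments": {"xyz": [[0,0,1],[0,0,2.5],[0,0,4],[0,0,6],[0,0,8],[0,0,10],[0,0,11.5],[0,0,13],[0,0,13],[0,0,13]], "dr": [[0,0,0],[0,0,0],[0,0,0],[0,0,0],[0,0,0],[0,0,0],[0,0,0],[0,0,0],[0,0,0],[0,0,0]]}}

```text
time: 16.38
position: [0.5303, -0.2235, 0.1878]
tool_rot: [-2.532, -1.86, 0.0]
ft_force: [0.4, -0.5, -5.2]
grip_width: 0.456
grip_force: 55.0
```

```bash
python3 - <<'E'
from h import *
goal(.5305,-.2239,.24,72.8);st=get_state();Rt=R.from_rotvec(st['tool_rot']);print('tool F',Rt.inv().apply(st['ft_force']),'T',Rt.inv().apply(st['torque']))
im,c,_=snap('top','t8');im2,c2,_=snap('side','s8')
cv2.imwrite('pics/s8c.png',np.hstack([cv2.resize(im2[120:220,290:390],None,fx=4,fy=4,interpolation=2),cv2.resize(im[150:250,380:480],None,fx=4,fy=4,interpolation=2)]))
E
```

```text
t 16.38 at [ 0.5303 -0.2235  0.1878] shift [ -0.3569   0.3064 -52.1745] dr [-0.0002  0.     -0.0034] F [ 0.3518 -0.4501 -5.2332]
tool F [-0.3242  0.4712  5.2331] T [-0.0664  0.0145  0.0089]
```

Emit:
{"name": "send_rows", "arguments": {"xyz": [[0,0,1],[0,0,2],[0,0,3],[0,0,4],[0,0,5],[0,0,6],[0,0,6.5],[0,0,7],[0,0,7],[0,0,7]], "dr": [[0,0,0],[0,0,0],[0,0,0],[0,0,0],[0,0,0],[0,0,0],[0,0,0],[0,0,0],[0,0,0],[0,0,0]]}}

```text
time: 17.32
position: [0.5304, -0.2235, 0.181]
tool_rot: [2.532, 1.86, -0.0]
ft_force: [-0.3, 0.1, -4.9]
grip_width: 0.455
grip_force: 55.0
```

Emit:
{"name": "send_rows", "arguments": {"xyz": [[0,0,0.5],[0,0,1],[0,0,1.5],[0,0,2],[0,0,2],[0,0,2],[0,0,2],[0,0,2],[0,0,2],[0,0,2]], "dr": [[0,0,0],[0,0,0],[0,0,0],[0,0,0],[0,0,0],[0,0,0],[0,0,0],[0,0,0],[0,0,0],[0,0,0]]}}

```text
time: 18.15
position: [0.5304, -0.2235, 0.179]
tool_rot: [2.532, 1.86, -0.0]
ft_force: [0.5, -0.1, -4.6]
grip_width: 0.455
grip_force: 55.0
```

```bash
cat > f.py <<'E'
from h import *
goal(.5305,-.2239,.15,72.8);st=get_state();Rt=R.from_rotvec(st['tool_rot']);print('tool F',Rt.inv().apply(st['ft_force']),'T',Rt.inv().apply(st['torque']))
E
python3 f.py
```

```text
t 18.15 at [ 0.5304 -0.2235  0.179 ] shift [-0.3199  0.2423 28.9586] dr [ 0.      0.0001 -0.0034] F [ 0.5036 -0.1032 -4.6011]
tool F [0.0525 0.5113 4.6011] T [-0.0675  0.0175 -0.0247]
```

Emit:
{"name": "send_rows", "arguments": {"xyz": [[0,0,0.5],[0,0,1],[0,0,1.5],[0,0,2],[0,0,2.5],[0,0,3],[0,0,3],[0,0,3],[0,0,3],[0,0,3]], "dr": [[0,0,0],[0,0,0],[0,0,0],[0,0,0],[0,0,0],[0,0,0],[0,0,0],[0,0,0],[0,0,0],[0,0,0]]}}

```text
time: 18.98
position: [0.5304, -0.2235, 0.176]
tool_rot: [2.532, 1.86, -0.0]
ft_force: [0.7, -0.3, -5.0]
grip_width: 0.454
grip_force: 55.0
```

```bash
python3 f.py
```

```text
t 18.98 at [ 0.5304 -0.2235  0.176 ] shift [-0.3262  0.2267 25.9707] dr [ 0.0001  0.0001 -0.0033] F [ 0.6853 -0.3163 -5.042 ]
tool F [-0.0963  0.7481  5.0421] T [-0.0755 -0.0355  0.0417]
```

Emit:
{"name": "send_rows", "arguments": {"xyz": [[0,0,0.5],[0,0,1],[0,0,1.5],[0,0,2],[0,0,2.5],[0,0,3],[0,0,3.5],[0,0,4],[0,0,4],[0,0,4]], "dr": [[0,0,0],[0,0,0],[0,0,0],[0,0,0],[0,0,0],[0,0,0],[0,0,0],[0,0,0],[0,0,0],[0,0,0]]}}

```text
time: 19.82
position: [0.5304, -0.2235, 0.1719]
tool_rot: [2.532, 1.86, -0.0]
ft_force: [0.2, 0.1, -5.2]
grip_width: 0.451
grip_force: 55.0
```

```bash
python3 f.py; python3 - <<'E'
from h import *
im2,c2,_=snap('side','s9');im,c,st=snap('top','t9')
cv2.imwrite('pics/s9c.png',np.hstack([cv2.resize(im2[120:220,290:390],None,fx=4,fy=4,interpolation=2),cv2.resize(im[150:250,380:480],None,fx=4,fy=4,interpolation=2)]))
E
```

```text
t 19.82 at [ 0.5304 -0.2235  0.1719] shift [-0.3269  0.2479 21.902 ] dr [ 0.      0.0001 -0.0034] F [ 0.2368  0.0529 -5.2415]
tool F [0.1216 0.2102 5.2415] T [-0.073   0.0127  0.0016]
```

Emit:
{"name": "send_rows", "arguments": {"xyz": [[0,0.05,2],[0,0.1,5],[0,0.2,9],[0,0.25,13],[0,0.3,17],[0,0.4,21],[0,0.45,25],[0,0.5,28],[0,0.5,30],[0,0.5,30]], "dr": [[0,0,0],[0,0,-0.001],[0,0,-0.002],[0,0,-0.003],[0,0,-0.004],[0,0,-0.005],[0,0,-0.006],[0,0,-0.007],[0,0,-0.007],[0,0,-0.007]]}}

```text
time: 20.75
position: [0.5305, -0.2235, 0.1413]
tool_rot: [-2.525, -1.868, 0.001]
ft_force: [0.2, 0.9, -5.4]
grip_width: 0.456
grip_force: 55.0
```

```bash
python3 f.py
```

```text
t 20.75 at [ 0.5305 -0.2235  0.1413] shift [-0.3565  0.0839 -8.6945] dr [-0.0009 -0.0001  0.0036] F [ 0.1909  0.9174 -5.3889]
tool F [ 0.9324 -0.0807  5.3891] T [-0.1153  0.0398 -0.0169]
```

Emit:
{"name": "send_rows", "arguments": {"xyz": [[0,0.05,2],[0,0.1,5],[0,0.2,9],[0,0.25,13],[0,0.3,17],[0,0.4,21],[0,0.45,25],[0,0.5,28],[0,0.5,30],[0,0.5,30]], "dr": [[0,0,0],[0,0,-0.001],[0,0,-0.002],[0,0,-0.003],[0,0,-0.004],[0,0,-0.005],[0,0,-0.006],[0,0,-0.007],[0,0,-0.007],[0,0,-0.007]]}}

```text
time: 21.58
position: [0.531, -0.2237, 0.1113]
tool_rot: [-2.518, -1.877, 0.001]
ft_force: [-0.5, 0.5, -5.9]
grip_width: 0.456
grip_force: 55.0
```

```bash
python3 f.py
```

```text
t 21.58 at [ 0.531  -0.2237  0.1113] shift [ -0.3514  -0.4395 -38.6831] dr [-0.0009 -0.0001  0.0106] F [-0.4962  0.4931 -5.8676]
tool F [ 0.3301 -0.611   5.8682] T [-0.1071  0.0066 -0.0518]
```

Emit:
{"name": "send_rows", "arguments": {"xyz": [[0,0,1],[0,0,2],[0,0,3],[0,0,4],[0,0,5],[0,0,6],[0,0,7],[0,0,8],[0,0,8],[0,0,8]], "dr": [[0,0,0],[0,0,0],[0,0,0],[0,0,0],[0,0,0],[0,0,0],[0,0,0],[0,0,0],[0,0,0],[0,0,0]]}}

```text
time: 22.42
position: [0.5313, -0.2238, 0.1038]
tool_rot: [-2.519, -1.878, 0.0]
ft_force: [0.4, 0.0, -5.1]
grip_width: 0.455
grip_force: 55.0
```

Emit:
{"name": "send_rows", "arguments": {"xyz": [[0,0,0.5],[0,0,1],[0,0,1.5],[0,0,2],[0,0,2.5],[0,0,3],[0,0,3],[0,0,3],[0,0,3],[0,0,3]], "dr": [[0,0,0],[0,0,0],[0,0,0],[0,0,0],[0,0,0],[0,0,0],[0,0,0],[0,0,0],[0,0,0],[0,0,0]]}}

```text
time: 23.25
position: [0.5316, -0.2238, 0.1013]
tool_rot: [2.518, 1.877, 0.0]
ft_force: [-0.8, -0.5, -0.8]
grip_width: 0.454
grip_force: 55.0
```

```bash
python3 f.py
```

```text
t 23.25 at [ 0.5316 -0.2238  0.1013] shift [ -0.4241  -1.0069 -48.6814] dr [0.0007 0.0001 0.0107] F [-0.7704 -0.4647 -0.761 ]
tool F [-0.6652 -0.6062  0.7607] T [ 0.0215  0.0931 -0.0192]
```

Emit:
{"name": "send_rows", "arguments": {"xyz": [[0,0,0.3],[0,0,0.6],[0,0,0.8],[0,0,0.8],[0,0,0.8],[0,0,0.8],[0,0,0.8],[0,0,0.8],[0,0,0.8],[0,0,0.8]], "dr": [[0,0,0],[0,0,0],[0,0,0],[0,0,0],[0,0,0],[0,0,0],[0,0,0],[0,0,0],[0,0,0],[0,0,0]]}}

```text
time: 24.08
position: [0.5316, -0.224, 0.1003]
tool_rot: [2.518, 1.877, 0.0]
ft_force: [0.6, 0.2, 0.3]
grip_width: 0.454
grip_force: 55.0
```

```bash
python3 f.py; python3 - <<'E'
from h import *
im2,c2,_=snap('side','s10');im,c,st=snap('top','t10')
cv2.imwrite('pics/s10c.png',np.hstack([cv2.resize(im2[120:220,290:390],None,fx=4,fy=4,interpolation=2),cv2.resize(im[150:250,380:480],None,fx=4,fy=4,interpolation=2)]))
E
```

```text
t 24.08 at [ 0.5316 -0.224   0.1003] shift [ -0.2392  -1.0224 -49.7392] dr [0.0007 0.0001 0.0105] F [0.6268 0.247  0.2549]
tool F [ 0.4158  0.5303 -0.2546] T [-0.1841 -0.0143 -0.0172]
```

View pics/s10c.png

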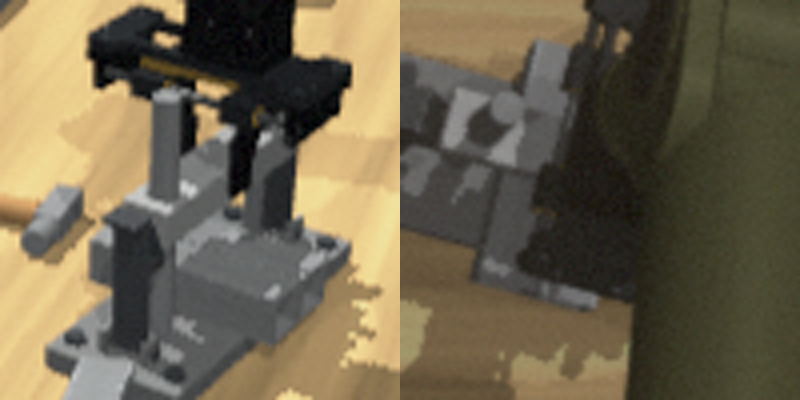

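Emit:
{"name": "send_rows", "arguments": {"xyz": [[0,0,0],[0,0,0],[0,0,0],[0,0,0],[0,0,0],[0,0,0],[0,0,0],[0,0,0],[0,0,0],[0,0,0]], "dr": [[0,0,0],[0,0,0],[0,0,0],[0,0,0],[0,0,0],[0,0,0],[0,0,0],[0,0,0],[0,0,0],[0,0,0]], "jaw": 65}}

```text
time: 25.02
position: [0.5313, -0.2238, 0.1002]
tool_rot: [2.519, 1.878, -0.0]
ft_force: [-0.2, 0.7, -0.2]
grip_width: 0.746
grip_force: 0.0
```

Emit:
{"name": "send_rows", "arguments": {"xyz": [[0,0,0],[0,0,-2],[0,0,-6],[0,0,-12],[0,0,-20],[0,0,-30],[0,0,-38],[0,0,-44],[0,0,-48],[0,0,-48]], "dr": [[0,0,0],[0,0,0],[0,0,0],[0,0,0],[0,0,0],[0,0,0],[0,0,0],[0,0,0],[0,0,0],[0,0,0]]}}

```text
time: 25.85
position: [0.532, -0.2241, 0.1495]
tool_rot: [2.517, 1.876, 0.001]
ft_force: [0.6, -0.7, -0.5]
grip_width: 0.747
grip_force: 0.0
```

```bash
python3 f.py; python3 - <<'E'
from h import *
im,c,st=snap('wrist','w11');Rt=R.from_rotvec(st['tool_rot'])
P=np.array([.5316,-.224])+.0695*np.array([.2835,.959])
print('exp hole px',proj(c,[*P,.14]))
q=circ(im,proj(c,[*P,.14]),18,34);print(q)
for h in(.14,):
  for k in q or []:print(plane(c,k,h),P)
E
```

```text
t 25.85 at [ 0.532  -0.2241  0.1495] shift [-0.2887 -1.4997 -0.471 ] dr [0.0021 0.0005 0.0106] F [ 0.5998 -0.6812 -0.5198]
tool F [-0.4813  0.7683  0.5217] T [-0.0455 -0.0091 -0.0209]
exp hole px [318.6724 123.9384]
None
```

Emit:
{"name": "send_rows", "arguments": {"xyz": [[0,0,0],[0,0,0],[0,0,0],[0,0,0],[0,0,0],[0,0,0],[0,0,0],[0,0,0],[0,0,0],[0,0,0]], "dr": [[0,0,0],[0,0,0],[0,0,0],[0,0,0],[0,0,0],[0,0,0],[0,0,0],[0,0,0],[0,0,0],[0,0,0]], "jaw": 0}}

```text
time: 26.73
position: [0.5313, -0.2238, 0.1481]
tool_rot: [2.519, 1.878, -0.0]
ft_force: [-0.1, -0.5, 0.1]
grip_width: 0.072
grip_force: 0.0
```

Emit:
{"name": "send_rows", "arguments": {"xyz": [[0,0,2],[0,0,5],[0,0,8],[0,0,11],[0,0,14],[0,0,17],[0,0,19],[0,0,20],[0,0,20],[0,0,20]], "dr": [[0,0,0],[0,0,0],[0,0,0],[0,0,0],[0,0,0],[0,0,0],[0,0,0],[0,0,0],[0,0,0],[0,0,0]]}}

```text
time: 27.57
position: [0.5314, -0.2238, 0.1282]
tool_rot: [2.519, 1.878, -0.0]
ft_force: [-0.1, -1.1, -0.2]
grip_width: 0.007
grip_force: 0.0
```

Emit:
{"name": "send_rows", "arguments": {"xyz": [[0,0,1],[0,0,2],[0,0,3],[0,0,4],[0,0,5],[0,0,6],[0,0,7],[0,0,8],[0,0,8],[0,0,8]], "dr": [[0,0,0],[0,0,0],[0,0,0],[0,0,0],[0,0,0],[0,0,0],[0,0,0],[0,0,0],[0,0,0],[0,0,0]]}}

```text
time: 28.4
position: [0.5314, -0.2239, 0.1203]
tool_rot: [2.518, 1.877, 0.0]
ft_force: [-0.5, -0.0, 0.7]
grip_width: 0.007
grip_force: 0.8
```

Emit:
{"name": "send_rows", "arguments": {"xyz": [[0,0,1],[0,0,2],[0,0,3],[0,0,4],[0,0,5],[0,0,6],[0,0,7],[0,0,8],[0,0,8],[0,0,8]], "dr": [[0,0,0],[0,0,0],[0,0,0],[0,0,0],[0,0,0],[0,0,0],[0,0,0],[0,0,0],[0,0,0],[0,0,0]]}}

```text
time: 29.23
position: [0.531, -0.2237, 0.1116]
tool_rot: [-2.518, -1.877, 0.0]
ft_force: [0.4, -0.1, -0.1]
grip_width: 0.008
grip_force: 0.0
```

```bash
python3 f.py
```

```text
t 29.23 at [ 0.531  -0.2237  0.1116] shift [ -0.3484  -0.4572 -38.4399] dr [-0.0007 -0.0001  0.0107] F [ 0.4375 -0.1203 -0.1172]
tool F [0.0096 0.4537 0.1169] T [-0.079   0.0197 -0.0044]
```

Emit:
{"name": "send_rows", "arguments": {"xyz": [[0,0,1],[0,0,2],[0,0,3],[0,0,4],[0,0,5],[0,0,6],[0,0,7],[0,0,8],[0,0,8],[0,0,8]], "dr": [[0,0,0],[0,0,0],[0,0,0],[0,0,0],[0,0,0],[0,0,0],[0,0,0],[0,0,0],[0,0,0],[0,0,0]]}}

```text
time: 30.07
position: [0.5321, -0.2239, 0.1064]
tool_rot: [2.517, 1.877, 0.001]
ft_force: [-2.1, 2.4, 12.3]
grip_width: 0.007
grip_force: 5.6
```

```bash
python3 f.py; python3 - <<'E'
from h import *
im,c,st=snap('wrist','w12')
P=np.array([.5316,-.224])+.0695*np.array([.2835,.959])
n=.5*cv2.cvtColor(im,cv2.COLOR_BGR2GRAY)
g=cv2.cvtColor(im,cv2.COLOR_BGR2HSV)
# width of beam in px at rows in front of the fingers -> depth -> height of top
for row in(60,80,100,150,170,200):
    l=g[row,:,:]; xs=[x for x in range(230,400) if l[x,1]<40]
    print(row,(min(xs),max(xs)) if xs else None)
for h in(.14,.128,.11,.09):
    w=np.array([.959,-.2835]);print(h,proj(c,[*(P+.02*w),h])-proj(c,[*(P-.02*w),h]),proj(c,[*P,h]))
E
```

```text
t 30.07 at [ 0.5321 -0.2239  0.1064] shift [ -0.4681  -1.5018 -43.5912] dr [0.002  0.0008 0.0107] F [-2.1086  2.3879 12.3169]
tool F [  1.6767  -2.6781 -12.3236] T [0.7282 0.0306 0.028 ]
60 (276, 389)
80 (259, 388)
100 (251, 387)
150 (254, 384)
170 (230, 399)
200 (230, 399)
0.14 [82.6716 -0.1443] [318.2612 124.8522]
0.128 [76.4109 -0.1333] [318.3543 124.6263]
0.11 [68.6164 -0.1197] [318.4703 124.345 ]
0.09 [61.6311 -0.1074] [318.5743 124.0929]
```

Emit:
{"name": "send_rows", "arguments": {"xyz": [[0,0,0.5],[0,0,1],[0,0,1.5],[0,0,2],[0,0,2.5],[0,0,3],[0,0,3],[0,0,3],[0,0,3],[0,0,3]], "dr": [[0,0,0],[0,0,0],[0,0,0],[0,0,0],[0,0,0],[0,0,0],[0,0,0],[0,0,0],[0,0,0],[0,0,0]]}}

```text
time: 30.95
position: [0.5311, -0.2238, 0.1007]
tool_rot: [-2.518, -1.877, 0.0]
ft_force: [0.5, 0.7, 1.2]
grip_width: 0.002
grip_force: 0.0
```

```bash
python3 f.py
```

```text
t 30.95 at [ 0.5311 -0.2238  0.1007] shift [ -0.2867  -0.5515 -49.2909] dr [-0.0007 -0.0001  0.0105] F [0.5252 0.7446 1.2114]
tool F [ 0.8637  0.2898 -1.2115] T [-0.0765  0.0107  0.0119]
```

Emit:
{"name": "send_rows", "arguments": {"xyz": [[0,0,1],[0,0,2],[0,0,3],[0,0,4],[0,0,5],[0,0,6],[0,0,7],[0,0,8],[0,0,8],[0,0,8]], "dr": [[0,0,0],[0,0,0],[0,0,0],[0,0,0],[0,0,0],[0,0,0],[0,0,0],[0,0,0],[0,0,0],[0,0,0]]}}

```text
time: 31.78
position: [0.5313, -0.2238, 0.0931]
tool_rot: [-2.519, -1.878, 0.0]
ft_force: [-0.1, -1.0, -0.1]
grip_width: 0.005
grip_force: 0.0
```

Emit:
{"name": "send_rows", "arguments": {"xyz": [[0,0,1],[0,0,2],[0,0,3],[0,0,4],[0,0,5],[0,0,6],[0,0,6],[0,0,6],[0,0,6],[0,0,6]], "dr": [[0,0,0],[0,0,0],[0,0,0],[0,0,0],[0,0,0],[0,0,0],[0,0,0],[0,0,0],[0,0,0],[0,0,0]]}}

```text
time: 32.62
position: [0.5314, -0.2239, 0.0872]
tool_rot: [2.519, 1.878, -0.0]
ft_force: [-0.3, 0.1, 0.2]
grip_width: 0.006
grip_force: 0.0
```

```bash
python3 f.py
```

```text
t 32.62 at [ 0.5314 -0.2239  0.0872] shift [ -0.2999  -0.8005 -62.7794] dr [0.0001 0.0001 0.0106] F [-0.2606  0.1084  0.2431]
tool F [ 0.0294 -0.2807 -0.2431] T [-0.1054  0.0167 -0.0459]
```

Emit:
{"name": "send_rows", "arguments": {"xyz": [[0,0,1],[0,0,2],[0,0,3],[0,0,4],[0,0,5],[0,0,6],[0,0,7],[0,0,8],[0,0,8],[0,0,8]], "dr": [[0,0,0],[0,0,0],[0,0,0],[0,0,0],[0,0,0],[0,0,0],[0,0,0],[0,0,0],[0,0,0],[0,0,0]]}}

```text
time: 33.45
position: [0.5313, -0.2238, 0.079]
tool_rot: [-2.519, -1.878, 0.0]
ft_force: [-0.1, 0.5, 0.7]
grip_width: 0.006
grip_force: 0.0
```

Emit:
{"name": "send_rows", "arguments": {"xyz": [[0,0,1],[0,0,2],[0,0,3],[0,0,4],[0,0,4],[0,0,4],[0,0,4],[0,0,4],[0,0,4],[0,0,4]], "dr": [[0,0,0],[0,0,0],[0,0,0],[0,0,0],[0,0,0],[0,0,0],[0,0,0],[0,0,0],[0,0,0],[0,0,0]]}}

```text
time: 34.28
position: [0.5313, -0.2238, 0.0751]
tool_rot: [2.519, 1.878, -0.0]
ft_force: [0.2, -0.3, -0.3]
grip_width: 0.008
grip_force: 0.0
```

```bash
python3 f.py
```

```text
t 34.28 at [ 0.5313 -0.2238  0.0751] shift [ -0.3126  -0.7583 -74.8556] dr [0.     0.0001 0.0105] F [ 0.1967 -0.261  -0.2547]
tool F [-0.194   0.2631  0.2547] T [-0.0656  0.0102  0.012 ]
```

Emit:
{"name": "send_rows", "arguments": {"xyz": [[0,0,0.5],[0,0,1],[0,0,1.5],[0,0,2],[0,0,2.5],[0,0,3],[0,0,3],[0,0,3],[0,0,3],[0,0,3]], "dr": [[0,0,0],[0,0,0],[0,0,0],[0,0,0],[0,0,0],[0,0,0],[0,0,0],[0,0,0],[0,0,0],[0,0,0]]}}

```text
time: 35.12
position: [0.5313, -0.2238, 0.0729]
tool_rot: [2.518, 1.877, -0.0]
ft_force: [-1.8, 1.3, 6.4]
grip_width: 0.003
grip_force: 2.9
```

```bash
python3 f.py
```

```text
t 35.12 at [ 0.5313 -0.2238  0.0729] shift [ -0.3246  -0.7889 -77.1135] dr [0.0001 0.0004 0.0106] F [-1.8497  1.3493  6.4398]
tool F [ 0.7622 -2.1575 -6.4403] T [0.4637 0.0403 0.0193]
```

Emit:
{"name": "send_rows", "arguments": {"xyz": [[0,0,0.5],[0,0,1],[0,0,1.5],[0,0,2],[0,0,2.5],[0,0,3],[0,0,3],[0,0,3],[0,0,3],[0,0,3]], "dr": [[0,0,0],[0,0,0],[0,0,0],[0,0,0],[0,0,0],[0,0,0],[0,0,0],[0,0,0],[0,0,0],[0,0,0]]}}

```text
time: 35.95
position: [0.5314, -0.2239, 0.0728]
tool_rot: [2.518, 1.877, -0.002]
ft_force: [-8.2, 4.4, 22.4]
grip_width: 0.002
grip_force: 11.1
```

```bash
python3 f.py
```

```text
t 35.95 at [ 0.5314 -0.2239  0.0728] shift [ -0.387   -0.8234 -77.2438] dr [0.0001 0.0016 0.0106] F [-8.2147  4.3856 22.4094]
tool F [  1.8218  -9.1236 -22.4129] T [ 2.1122  0.1407 -0.0318]
```

Emit:
{"name": "send_rows", "arguments": {"xyz": [[0,0,-3],[0,0,-6],[0,0,-15],[0,0,-35],[0,0,-65],[0,0,-100],[0,0,-140],[0,0,-180],[0,0,-220],[0,0,-250]], "dr": [[0,0,0],[0,0,0],[0,0,0],[0,0,0],[0,0,0],[0,0,0],[0,0,0],[0,0,0],[0,0,0],[0,0,0]]}}

```text
time: 36.78
position: [0.5318, -0.2238, 0.323]
tool_rot: [2.516, 1.876, 0.003]
ft_force: [0.9, 0.5, 1.0]
grip_width: 0.005
grip_force: 0.0
```

Emit:
{"name": "send_rows", "arguments": {"xyz": [[-20,0,0],[-50,0,0],[-85,0,0],[-120,0,0],[-155,0,0],[-190,0,0],[-220,0,0],[-240,0,0],[-250,0,0],[-250,0,0]], "dr": [[0,0,0],[0,0,0],[0,0,0],[0,0,0],[0,0,0],[0,0,0],[0,0,0],[0,0,0],[0,0,0],[0,0,0]]}}

```text
time: 37.62
position: [0.4581, -0.466, 0.3182]
tool_rot: [-2.522, -1.872, 0.002]
ft_force: [-0.7, 0.2, -0.1]
grip_width: 0.004
grip_force: 0.0
```

```bash
python3 f.py; python3 - <<'E'
from h import *
im,c,_=snap('side','s13');t,ct,_=snap('top','t13')
C=np.array([.5315,-.2245]);u=np.array([.2774,.9607]);w=np.array([.9607,-.2774])
for h in(.06,.09):
  for a in(-95,95):
    for b in(-20,20):
        P=[*(C+a/1e3*u+b/1e3*w),h];print(h,a,b,'side',proj(c,P).round(1),'top',proj(ct,P).round(1))
np.set_printoptions(linewidth=250)
g=cv2.cvtColor(im,cv2.COLOR_BGR2GRAY)
print(g[160:216:2,312:384:2])
E
```

```text
t 37.62 at [ 0.4581 -0.466   0.3182] shift [252.6732  -0.6197 168.1543] dr [-0.0014  0.0001  0.0063] F [-0.6897  0.2316 -0.0525]
tool F [ 0.0219 -0.7272  0.0536] T [-0.0216  0.0052 -0.0377]
0.06 -95 -20 side [361.7 171.6] top [453.6 210. ]
0.06 -95 20 side [351.1 168.2] top [457.  195.9]
0.06 95 -20 side [331.  196.7] top [385.6 191.5]
0.06 95 20 side [319.8 192.7] top [389.3 177.5]
0.09 -95 -20 side [362.3 163.5] top [456.6 208.9]
0.09 -95 20 side [351.6 160.2] top [460.1 194.5]
0.09 95 -20 side [331.3 188.1] top [387.1 190. ]
0.09 95 20 side [320.  184.2] top [390.9 175.7]
[[202 196 197 ... 207 205 192]
 [192 192 197 ... 206 197 193]
 [187 197 193 ... 202 193 196]
 ...
 [162 160 157 ... 208 202 187]
 [162 162 160 ... 205 196 183]
 [163 162 161 ... 204 189 186]]
```

```bash
python3 - <<'E'
from h import *
im=cv2.imread('pics/s13.png');g=cv2.cvtColor(im,cv2.COLOR_BGR2GRAY).astype(float)
c=cam('side');C=np.array([.5315,-.2245]);u=np.array([.2774,.9607]);w=np.array([.9607,-.2774])
for a in range(-85,95,10):
    p=proj(c,[*(C+a/1e3*u-.02*w),.09]);x=int(round(p[0]));r0=int(p[1])
    prof=g[r0-9:r0+13,x-1:x+2].mean(1);print(a,x,'exp edge %.1f'%p[1],'foot %.1f'%proj(c,[*(C+a/1e3*u-.02*w),.06])[1],'rows from',r0-9,prof.astype(int))
E
```

```text
-85 361 exp edge 164.6 foot 172.8 rows from 155 [ 49  51  51  49  49  47  42  48  96 137 129 101  93  90  86  85  84  72
  50  41  54  57]
-75 359 exp edge 165.8 foot 174.0 rows from 156 [ 55  56  57  55  48  42  74 148 193 177 130  98  95  94  93  93  92  81
  60  44  39  64]
-65 358 exp edge 167.1 foot 175.2 rows from 158 [ 57  55  47  44  90 167 199 173 129 108 100  94  95  93  92  90  76  58
  44  66  81 101]
-55 356 exp edge 168.3 foot 176.5 rows from 159 [ 67  63  66  93 128 144 123 118 156 161 127 100  94  91  94  92  88  75
  71  84  99 102]
-45 355 exp edge 169.5 foot 177.7 rows from 160 [ 76  79  88 102 108  98 124 178 190 161 119  94  92  94  92  92  87  79
  89  99 100 100]
-35 353 exp edge 170.8 foot 179.0 rows from 161 [ 87  85  86  85  86 148 191 193 195 175 132 104  95  93  93  92  89  93
  95  99  99  97]
-25 352 exp edge 172.0 foot 180.3 rows from 163 [ 95  91  95 157 194 192 196 190 165 131 105  93  92  91  91  93  93  98
  98  98 102 112]
-15 350 exp edge 173.3 foot 181.6 rows from 164 [157 164 188 197 197 197 197 197 188 153 109  92  91  91  90  91  94  95
 101 1
[... 690 characters left out ...]
9  89  82]
45 340 exp edge 181.2 foot 189.6 rows from 172 [195 194 192 191 191 194 193 193 177 138 103  92  90  90  89  90  91  90
  83  82  81  80]
55 338 exp edge 182.5 foot 191.0 rows from 173 [194 193 192 191 192 190 191 193 186 160 126  98  89  90  90  88  89  87
  81  75  75  78]
65 337 exp edge 183.9 foot 192.4 rows from 174 [193 193 191 191 189 191 191 192 182 147 103  91  90  91  89  89  89  84
  78  73  76  80]
75 335 exp edge 185.3 foot 193.8 rows from 176 [178 177 177 176 181 186 170 133 110 101  94  91  90  90  89  89  88  81
  75  73  76  77]
85 333 exp edge 186.7 foot 195.2 rows from 177 [105 106 105 110 114  97  86 100 114 133 121  92  89  90  90  89  90  85
  77  72  69  75]
```

```bash
python3 - <<'E'
from h import *
a=cv2.imread('pics/side0.png');b=cv2.imread('pics/s13.png')
# catch tops: thick px ~ (322,173), thin ~ (361,147)
for n,(x0,x1,y0,y1) in(('thick',(315,329,170,184)),('thin',(354,369,140,160))):
    t=a[y0:y1,x0:x1];s=b[y0-6:y1+6,x0-6:x1+6];r=cv2.matchTemplate(s,t,cv2.TM_CCOEFF_NORMED);_,m,_,l=cv2.minMaxLoc(r);print(n,m,np.array(l)-6)
ta=cv2.imread('pics/top0.png');tb=cv2.imread('pics/t13.png')
for n,(x0,y0,w) in(('offcut',(305,172,62)),('tape',(324,215,24)),('spray',(325,105,32))):
    r=cv2.matchTemplate(tb[y0-8:y0+w+8,x0-8:x0+w+8],ta[y0:y0+w,x0:x0+w],cv2.TM_CCOEFF_NORMED);_,m,_,l=cv2.minMaxLoc(r);print(n,m,np.array(l)-8)
E
```

```text
thick 0.9989544749259949 [0 0]
thin 0.9932090044021606 [0 0]
offcut 0.9945420026779175 [0 0]
tape 0.9963061213493347 [0 0]
spray 0.9961752891540527 [0 0]
```

The beam lies level at home height, both catches are back where they started, and nothing else has moved, so I'm handing in.

```bash
python3 -c "
from bench import *
print(close_job())"
```

```text
the job is handed in; nothing more can be done
None
```

I handed the job in at about 38 s (limit 72 s). The beam went down over both rods, was let go resting on the catches, and was pressed home at about 22 N. The final pictures show it level at home height, both catches sprung back, and the offcut, tape and can unmoved; the judge gave no verdict.

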